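Spring open the cutter box by its two-button catch

TASK

Open the cutter box by its child-resistant catch: press the two grey buttons on its front down together, one with each fingertip, and keep both down until the lid has swung all the way up to its stop; then let go of the buttons and draw clear. Only press: do not lift, tip or shove the box, and leave the things standing round it where they are.

Things in the scene. Friction and masses are not known exactly. Their poses are not given: they have to be found in the camera images.
- cutter_box: Green steel box for knives and blades, loose on the bench, about 1.9 kg, 190 (x) x 240 (y) x 60 mm high with its lid shut. Origin: centre of its underside; z up; its -x side is the front, which faces the robot to within half a radian. A black catch housing 53 mm deep runs across the whole front, its top 50 mm above the bench; the green lid covers the 134 mm behind it. Fingers that press the buttons straight down and stay in front of the lid are clear of its swing.
- button_left_top (a point): Centre of the top face of the left button (box +y side), which moves with it: a grey rectangular push button, 22 mm (box x) by 26 mm (box y), standing 9 mm proud of the catch housing, so its top is 59 mm above the bench when up. The two buttons' centres are 60 mm apart along box y, with 34 mm of flat housing between them, and lie 30 mm in front of the lid's front edge.
- button_right_top (a point): The same for the right button (box -y side).
- button_left (a joint): Travel of the left button, m: 0 up, 0.006 fully down (still 3 mm proud). A spring returns it: 1.5 N to start it, 5 N to bottom it. Its catch lets go at about 0.0045; either catch alone keeps the lid shut.
- button_right (a joint): The same for the right button.
- lid (a joint): Lid angle, rad: 0 shut, 1.15 at its open stop. The lid is hinged along the back of the box; once both catches are drawn it rises by itself on a sprung, damped hinge in about 2 to 3 s, away from the buttons, and stays open.
- lid_front (a point): Middle of the lid's front edge, on its upper face (60 mm above the bench when shut).
- spray_can: Bystander: dark steel spray can, 66 mm diameter, 193 mm tall, upright, to one side of the box. Origin: centre of its underside.
- oil_bottle: Bystander: small black oil bottle, 30 mm diameter, 95 mm tall with its spout, upright, before the box. Origin: centre of its underside.
- screwdriver: Bystander: screwdriver with an orange handle, 200 mm long, lying on the bench before the box. Origin: middle of its length, on the bench; x along it to the tip.
- tape_roll: Bystander: roll of paper tape lying flat, 100 mm outside diameter, 25 mm high, to the other side of the box. Origin: centre of its underside.

How it is judged:
By the outcome, as a careful person would: the job done as asked, in the order asked, and still so for the second after the job is handed in, with the robot touching nothing.
It also fails if it takes over 35 s, if anything falls off the work surface, if the arm or the gripper's body presses on something with over 40 N, if the wrist force passes 120 N, or if a joint passes its speed limit or range.

ROBOT

A 6-joint arm with a two-finger parallel gripper is mounted at the origin on the work surface. World frame = base frame: x ahead of the robot, y to its left, z up, the work surface at z = 0. Lengths are in m, angles in rad, forces in N, time in s.
With the tool pointing down it reaches from about 0.325 to 0.9 m from the base axis. Payload 6.1 kg.
Tool frame: the origin (TCP) lies between the finger pads; the fingertips stand robot.tips_ahead ahead of it and the grasp point (between the pads) lies 3 mm ahead of it (robot.tips_ahead is the distance from the TCP to the fingertips, in m); z points along the fingers, y is the line along which they close (so a half turn about z gives the same grasp; the last joint's range is limited). The gripper opens to 87 mm and grips with 3 to 60 N. Pads are 19 mm wide; open, the fingers measure 117 mm over their backs; the gripper's body (75 mm by 190 mm) begins 51 mm behind the grasp point.
Start: joints at [-1.343, 0.22, 1.526, -0, 1.395, -0.126], TCP at [0.217, -0.586, 0.206] pointing down, gripper open.
Joint ranges: [-2.98, 2.98], [-0.91, 2.08], [0.09, 2.57], [-1.24, 4.39], [0.2, 2.65], [-2.68, 2.68]. Speed limits (rad/s): [2.57, 2.57, 3.01, 3.14, 3.14, 3.14].

INTERFACE

Orientations are given as a unit quaternion [x, y, z, w].
In Python, from rig import sensors, vision, order, robot gives the robot as it stands.
- The arm moves only by the tool drive_tool, never from a script. Its argument "increments" is a list of rows, each an object with "offset": the shift along the tool's x, y, z in m, a list of three; "twist": the turn, a rotation vector about the tool's x, y, z in degrees, a list of three; "grip": the gripper's target within -1 to 1 (fully open at 1, half-way at 0, shut at -1). In form: [{"offset": [x, y, z], "twist": [wx, wy, wz], "grip": grip}, ...]. A call has 1 to 8 rows; each row is the pose to reach, as a shift and turn from the pose commanded when the call began, along the tool's axes at that moment; what a row does not reach only later rows make up. A row lasts 1/8 s, in which the tool goes at most 62.5 mm and 10.7 degrees, less where a joint would pass 70% of its speed; a pose out of reach is approached as far as the arm can. A call with a gripper value outside its range is refused whole. The fingers move at their own pace and stop on an object; "grip_force" is the grip in N (left out, the last holds). Time passes only in rows, so rows that repeat a pose let the fingers close. It gives the time, the measured TCP pose, the force, the opening and the grip force at its end, in the units of the state.
- sensors.get_obs(): the state, without advancing time (a new reading comes with each control period).
- vision.grab_frame(name): name is "scene" or "top" or "wrist"; returns the picture (384x512x3 uint8, blue, green, red); there is no depth.
- vision.camera_info(name): a dict with "vertical_fov" (degrees; the focal length in pixels is half the picture's height over the tangent of half this angle, whatever the lens; pixels are square), "cx", "cy" (the principal point, pixels), "T" (4x4, takes a point from camera to world coordinates). Camera axes: x right, y up, looking along -z (the intrinsics and any distortion apply to the point x, -y, -z); pixel columns grow to the right and rows downward; lengths in m; the calibration is good to about 2 mm. The wrist camera is an equidistant fisheye: a pixel r from the principal point sees the ray r / f radians off the axis. A picture is of the moment at which its call begins: read the wrist's pose just before it. camera_info takes no time and is no camera call; for the wrist camera it gives the pose at the moment of the call.
- order.sign_off(): hands the job in; it is judged then, once.
The state is a dict: "time_s": time; "joints": joint angles; "qvel": joint speeds; "effort": joint torques, N m; "ee_pos": TCP position; "orientation": TCP orientation; "contact_force": force on the tool from outside, world axes, zero at the start; "torque": the same for the moment, N m; "opening": finger opening in m; "finger_force": force on a finger pad.
Only numpy, scipy, OpenCV 4.12 (cv2) and the standard library are available. Lean on these libraries where they do the work, as an engineer would, in place of code of your own. Each camera call takes 0.05 s, during which the arm holds its last target. There are 200 camera calls.

## Working session

There is one attempt and no reset: what is moved stays moved. The work goes in short steps, Python scripts to look and compute and a tool call to move; the robot and the scene stay as the last step left them, time stands still between calls to the robot, and variables do not carry over. Pictures are saved under pics/ and viewed, at most 10 in all, crops included, and the job is handed in when it is done.

Besides the shell and the picture viewer there is one more tool, called after "Request:" as name(argument=value, ...) on one line, values as JSON. drive_tool: Moves the arm, as the interface text tells. Its arguments: {"type":"object","properties":{"increments":{"type":"array"},"grip_force":{"type":"number"}},"required":["increments"]}

```bash
mkdir -p pics; ls; python3 - <<'E'
from rig import sensors, vision, order, robot
import cv2, numpy as np
o=sensors.get_obs(); print(o, robot.tips_ahead)
for n in ("scene","top"):
    cv2.imwrite(f"pics/{n}0.png",vision.grab_frame(n)); i=vision.camera_info(n); print(n,i)
a=cv2.imread("pics/scene0.png");b=cv2.imread("pics/top0.png")
cv2.imwrite("pics/both0.png",cv2.resize(np.vstack([a,b]),(800,1200))[:, :]) 
E
```

```text
pics
{'time_s': 0.0, 'joints': array([-1.34309452e+00,  2.21209579e-01,  1.52761296e+00,  9.05613149e-06,
        1.39469196e+00, -1.26131745e-01]), 'qvel': array([-0.00033098, -0.00038825, -0.00038383, -0.00017613, -0.00143199,
       -0.00053545]), 'effort': array([ 1.90672712e-03, -4.94612825e+01, -3.87370920e+01,  7.02543743e-02,
        5.73726639e-02, -1.42359572e-04]), 'ee_pos': array([ 0.21639315, -0.58565073,  0.20444656]), 'orientation': array([ 9.84390690e-01,  1.75994450e-01, -4.43278065e-05, -9.59906421e-04]), 'contact_force': array([ 0.52302206, -0.25885271,  0.84541561]), 'torque': array([-0.0204785 , -0.04804211, -0.01898193]), 'finger_force': 0.0, 'opening': 0.08702830850075112} 0.022
scene {'vertical_fov': 55.76468655857223, 'cx': 257.82322806182475, 'cy': 188.0598337690246, 'T': array([[-0.85524186, -0.42938532,  0.29015446,  0.79177907],
       [ 0.51813503, -0.71915886,  0.46297584,  0.43667294],
       [ 0.00987212,  0.54629551,  0.83753433,  0.75597613],
       [ 0.        ,  0.        ,  0.        ,  1.        ]])}
top {'vertical_fov': 56.32047542175498, 'cx': 257.49913416416985, 'cy': 190.43824628351385, 'T': array([[-0.01628363,  0.99798735, -0.06128698,  0.49983031],
       [-0.99972436, -0.01521388,  0.01788118,  0.07473447],
       [ 0.01691278,  0.06156126,  0.99796   ,  1.09790127],
       [ 0.        ,  0.        ,  0.        ,  1.        ]])}
```

View pics/scene0.png

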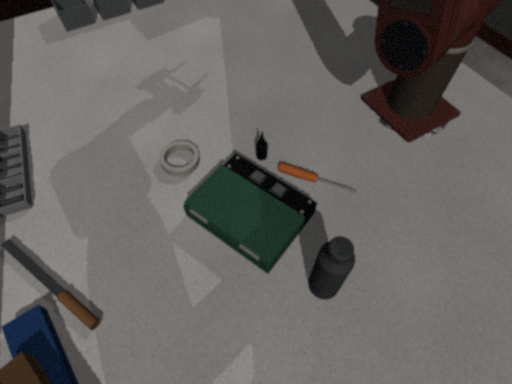

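View pics/top0.png

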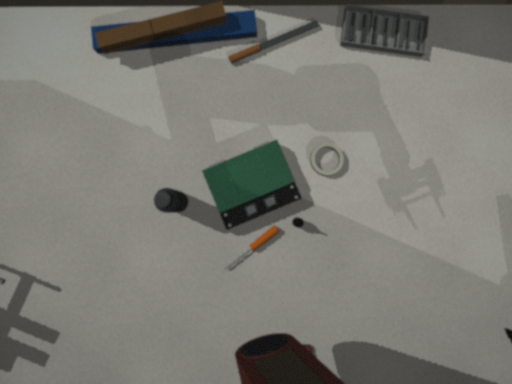

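The top view shows the box near (252,185), with its buttons at about (251,210) and (270,202). The can is at (170,200), the bottle at (298,222), the screwdriver at (255,247) and the tape at (326,157). In the scene view the buttons are at about (279,190) and (258,177). I'll refine these on enlarged crops.

```bash
python3 - <<'E'
import cv2, numpy as np
a=cv2.imread("pics/scene0.png")[140:240,180:330];b=cv2.imread("pics/top0.png")[140:240,195:315]
g=lambda m,s:cv2.resize(np.clip(m.astype(float)*1.6,0,255).astype(np.uint8),None,fx=s,fy=s,interpolation=cv2.INTER_CUBIC)
A=g(a,5)[:300*2][:500];B=g(b,5)
im=np.hstack([A[:, 150:],B[:,:]]);print(im.shape)
cv2.imwrite("pics/crop.png",cv2.resize(im,(800,int(800*im.shape[0]/im.shape[1]))))
print(800/im.shape[1]*5)
E
```

```text
(500, 1200, 3)
3.333333333333333
```

View pics/crop.png

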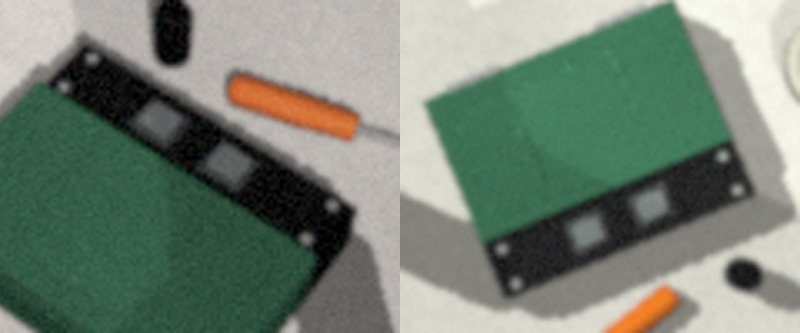

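Crop: the buttons are at (158,119) and (230,167) in the scene half, and (588,233) and (650,204) in the top half. Now I'll triangulate them.

```bash
cat > h.py <<'E'
import numpy as np
from rig import vision
from scipy.spatial.transform import Rotation as R
def ray(i,px,fish=False):
    f=192/np.tan(np.radians(i["vertical_fov"])/2); u=px[0]-i["cx"]; v=px[1]-i["cy"]
    if fish:
        r=np.hypot(u,v); t=r/f; s=np.sin(t)/max(r,1e-9); d=np.array([u*s,-v*s,-np.cos(t)])
    else: d=np.array([u/f,-v/f,-1.])
    d=i["T"][:3,:3]@d; return i["T"][:3,3],d/np.linalg.norm(d)
def tri(rs):
    P=[np.eye(3)-np.outer(d,d) for _,d in rs]
    x=np.linalg.solve(sum(P),sum(p@o for p,(o,_) in zip(P,rs)))
    return x,[round(1e3*np.linalg.norm(p@(x-o)),1) for p,(o,_) in zip(P,rs)]
def atz(r,z): return r[0]+r[1]*(z-r[0][2])/r[1][2]
E
python3 - <<'E'
from h import *
S=vision.camera_info("scene");T=vision.camera_info("top")
s=lambda X,Y:ray(S,(210+X/3.3333-.4,140+Y/3.3333-.4))
t=lambda X,Y:ray(T,(195+(X-400)/3.3333-.4,140+Y/3.3333-.4))
P={}
for n,a,b in [("left",(230,165),(588,232)),("right",(158,118),(650,203)),("screw_lf",(332,205),(516,284)),("screw_rf",(92,59),(738,189))]:
    x,e=tri([s(*a),t(*b)]); P[n]=x; print(n,x.round(4),e,"z.056",atz(s(*a),.059 if 'r' not in n[:2] else .059).round(4),atz(t(*b),.059).round(4))
L,Rr=P["left"],P["right"];d=L-Rr;print(np.linalg.norm(d),np.degrees(np.arctan2(d[1],d[0]))-90,(L+Rr)/2)
d=P["screw_lf"]-P["screw_rf"];print(np.degrees(np.arctan2(d[1],d[0]))-90)
for n,b in [("bottle",(743,274)),("sdtop",(672,292))]: print(n,atz(t(*b),.09 if n=="bottle" else .025).round(3))
E
```

```text
left [0.5094 0.0759 0.0548] [np.float64(0.2), np.float64(0.2)] z.056 [0.5109 0.0782 0.059 ] [0.5096 0.0758 0.059 ]
right [0.5341 0.0215 0.0626] [np.float64(0.4), np.float64(0.4)] z.056 [0.533  0.0191 0.059 ] [0.5339 0.0215 0.059 ]
screw_lf [0.4661 0.1385 0.0533] [np.float64(0.8), np.float64(0.8)] z.056 [0.4694 0.1404 0.059 ] [0.4657 0.1387 0.059 ]
screw_rf [ 0.5448 -0.0561  0.0513] [np.float64(0.5), np.float64(0.5)] z.056 [ 0.5471 -0.0504  0.059 ] [ 0.5449 -0.0554  0.059 ]
0.06027977446038019 24.332073852836402 [0.52173836 0.04870981 0.05871334]
22.012215977546546
bottle [ 0.472 -0.054  0.09 ]
sdtop [0.455 0.002 0.025]
```

Request:
drive_tool(increments=[{"offset": [0.02,-0.02,0],"twist": [0,0,0],"grip": 0.03},{"offset": [0.055,-0.053,0],"twist": [0,0,0],"grip": 0.03},{"offset": [0.095,-0.092,0],"twist": [0,0,0],"grip": 0.03},{"offset": [0.135,-0.13,0],"twist": [0,0,0],"grip": 0.03},{"offset": [0.175,-0.17,0],"twist": [0,0,0],"grip": 0.03},{"offset": [0.215,-0.208,0],"twist": [0,0,0],"grip": 0.03},{"offset": [0.255,-0.246,0],"twist": [0,0,0],"grip": 0.03},{"offset": [0.295,-0.285,0],"twist": [0,0,0],"grip": 0.03}])

```text
time_s: 1.1
ee_pos: [0.3948, -0.215, 0.2053]
orientation: [0.984, 0.176, 0.0, -0.0]
contact_force: [0.9, -0.5, -0.9]
opening: 0.045
finger_force: 0.0
```

Request:
drive_tool(increments=[{"offset": [0.04,-0.039,0],"twist": [0,0,0],"grip": 0.03},{"offset": [0.08,-0.077,0],"twist": [0,0,-1],"grip": 0.03},{"offset": [0.12,-0.116,0],"twist": [0,0,-2],"grip": 0.03},{"offset": [0.16,-0.155,0],"twist": [0,0,-3],"grip": 0.03},{"offset": [0.19,-0.184,0],"twist": [0,0,-3],"grip": 0.03},{"offset": [0.205,-0.199,0],"twist": [0,0,-3],"grip": 0.03},{"offset": [0.211,-0.204,0],"twist": [0,0,-3],"grip": 0.03},{"offset": [0.211,-0.204,0],"twist": [0,0,-3],"grip": 0.03}])

```text
time_s: 2.1
ee_pos: [0.5215, 0.0476, 0.2052]
orientation: [0.979, 0.202, -0.0, 0.0]
contact_force: [-0.1, -0.2, 0.4]
opening: 0.0449
finger_force: 0.0
```

```bash
python3 - <<'E'
from h import *
from rig import sensors
import cv2
o=sensors.get_obs(); i=vision.camera_info("wrist"); im=vision.grab_frame("wrist")
print(o["time_s"],o["ee_pos"],o["orientation"],o["opening"],o["contact_force"]); print(i)
np.savez("w1.npz",T=i["T"],ee=o["ee_pos"],q=o["orientation"])
cv2.imwrite("pics/w1.png",im); cv2.imwrite("pics/w1b.png",cv2.resize(np.clip(im*1.5,0,255).astype(np.uint8),(800,600),interpolation=cv2.INTER_CUBIC))
E
```

```text
2.1 [0.52152397 0.04757879 0.20517801] [ 9.79406991e-01  2.01895418e-01 -4.29107781e-04  4.12522037e-05] 0.04490760952786737 [-0.08246994 -0.20605658  0.4489267 ]
{'vertical_fov': 65.70646984690485, 'cx': 258.8206842763441, 'cy': 194.26617489466182, 'T': array([[ 3.95565777e-01,  8.78456236e-01,  2.68034247e-01,
         5.95950150e-01],
       [-9.18437602e-01,  3.78440153e-01,  1.15132193e-01,
         7.95005686e-02],
       [-2.96328161e-04, -2.91715086e-01,  9.56505212e-01,
         3.85395366e-01],
       [ 0.00000000e+00,  0.00000000e+00,  0.00000000e+00,
         1.00000000e+00]])}
```

View pics/w1b.png

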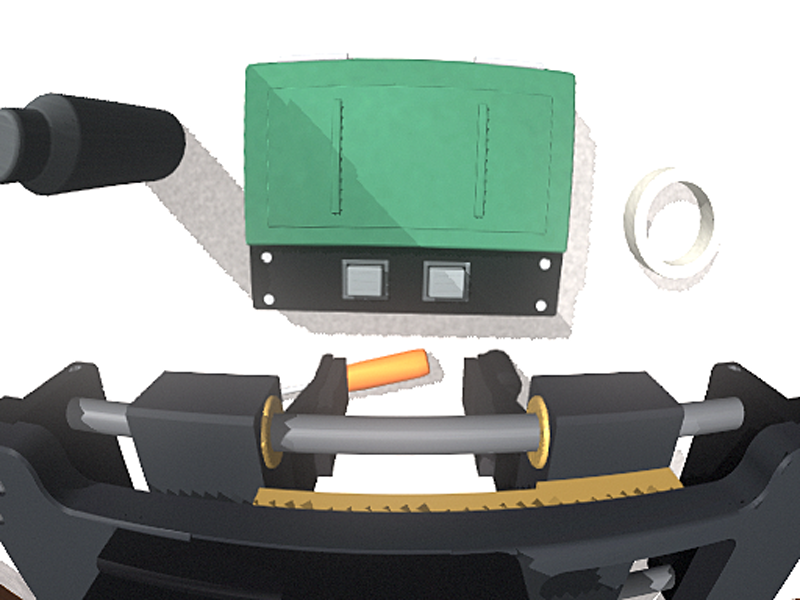

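Wrist view: the button tops are at about (365,281) and (446,281) in the 800 px picture, level with each other, so the yaw is nearly right. The can is to the left and the fingers are over the front.

```bash
python3 - <<'E'
from h import *
W=vision.camera_info("wrist");S=vision.camera_info("scene");T=vision.camera_info("top")
w=lambda X,Y:ray(W,(X/1.5625-.2,Y/1.5625-.2),True)
s=lambda X,Y:ray(S,(210+X/3.3333-.4,140+Y/3.3333-.4))
t=lambda X,Y:ray(T,(195+(X-400)/3.3333-.4,140+Y/3.3333-.4))
P=[]
for n,c,a,b in [("L",(365,281),(230,165),(588,232)),("R",(446,281),(158,118),(650,203))]:
    x,e=tri([w(*c),s(*a),t(*b)]); print(n,x.round(4),e); P.append(atz(w(*c),.059)); print(P[-1].round(4))
d=P[0]-P[1];m=(P[0]+P[1])/2; print(np.linalg.norm(d),np.degrees(np.arctan2(d[1],d[0]))-90,m)
e=atz(w(247,245),.06)-atz(w(567,247),.06); print("lid edge",np.linalg.norm(e),np.degrees(np.arctan2(e[1],e[0]))-90)
z=np.load("w1.npz");A=R.from_quat(z["q"]).as_matrix(); print("tool yaw",np.degrees(np.arctan2(A[1,0],A[0,0])),"shift tool",A.T@(m-z["ee"]))
print("can",atz(ray(T,(170,200)),.17), "can base w", atz(w(165,145),.02))
E
```

```text
L [0.5086 0.0747 0.0536] [np.float64(2.0), np.float64(0.7), np.float64(1.5)]
[0.5089 0.0731 0.059 ]
R [0.5336 0.0208 0.0624] [np.float64(1.3), np.float64(0.6), np.float64(0.9)]
[0.5322 0.0191 0.059 ]
0.05882780983691385 23.265741221027 [0.52055421 0.04607574 0.059     ]
lid edge 0.23609313749400498 22.922720675852688
tool yaw 23.295644215629135 shift tool [-0.00135981  0.00101051  0.14617914]
can [0.53556475 0.28403823 0.17      ] can base w [0.54239966 0.27664767 0.02      ]
```

Request:
drive_tool(increments=[{"offset": [-0.003,0,0.015],"twist": [0,0,0],"grip": 0.03},{"offset": [-0.003,0,0.035],"twist": [0,0,0],"grip": 0.03},{"offset": [-0.003,0,0.055],"twist": [0,0,0],"grip": 0.03},{"offset": [-0.003,0,0.075],"twist": [0,0,0],"grip": 0.03},{"offset": [-0.003,0,0.092],"twist": [0,0,0],"grip": 0.03},{"offset": [-0.003,0,0.104],"twist": [0,0,0],"grip": 0.03},{"offset": [-0.003,0,0.112],"twist": [0,0,0],"grip": 0.03},{"offset": [-0.003,0,0.112],"twist": [0,0,0],"grip": 0.03}])

```text
time_s: 3.15
ee_pos: [0.5187, 0.0465, 0.0931]
orientation: [0.979, 0.202, -0.0, -0.0]
contact_force: [0.2, 0.7, -0.3]
opening: 0.0448
finger_force: 0.0
```

```bash
python3 - <<'E'
from h import *
from rig import sensors
import cv2
o=sensors.get_obs(); W=vision.camera_info("wrist"); im=vision.grab_frame("wrist")
print(o["time_s"],o["ee_pos"],o["opening"],o["contact_force"])
# predicted pixels of buttons at nominal
np.savez("w2.npz",T=W["T"],ee=o["ee_pos"],q=o["orientation"])
cv2.imwrite("pics/w2.png",im); c=np.clip(im[150:340,130:390]*1.6,0,255).astype(np.uint8)
cv2.imwrite("pics/w2b.png",cv2.resize(c,(780,570),interpolation=cv2.INTER_CUBIC))
E
```

```text
3.15 [0.51872041 0.04653846 0.09308972] 0.04477647593338571 [ 0.15887074  0.67169135 -0.32099819]
```

View pics/w2b.png

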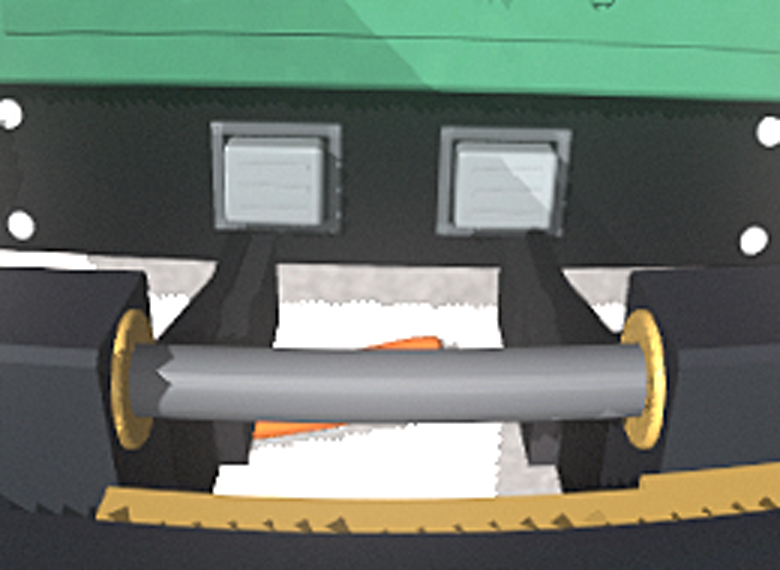

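The close view shows the buttons at crop (272,181) and (506,186), and the fingertips at about (253,237) and (524,236). They are centred sideways; I'll check fore-aft by computation.

```bash
python3 - <<'E'
from h import *
W=vision.camera_info("wrist"); W1=dict(W); W2=dict(W); z1=np.load("w1.npz"); z2=np.load("w2.npz"); W1["T"]=z1["T"];W2["T"]=z2["T"]
f=192/np.tan(np.radians(W["vertical_fov"])/2)
A=R.from_quat(z2["q"]).as_matrix()
def proj(p):
    c=W2["T"][:3,:3].T@(p-W2["T"][:3,3]); x,y,zz=c[0],-c[1],-c[2]; r=np.hypot(x,y); k=f*np.arctan2(r,zz)/r
    return (3*(np.array([W["cx"]+k*x,W["cy"]+k*y])-[130,150])).round(0)
P=[]
for n,c1,c2 in [("L",(365,281),(272,181)),("R",(446,281),(506,186))]:
    r2=ray(W2,(130+c2[0]/3-.3,150+c2[1]/3-.3),True); r1=ray(W1,(c1[0]/1.5625-.2,c1[1]/1.5625-.2),True)
    print(n,tri([r1,r2]), atz(r2,.059)); P.append(atz(r2,.059))
m=sum(P)/2;d=P[0]-P[1]
print("tool-frame shift",A.T@(m-z2["ee"]),np.linalg.norm(d),np.degrees(np.arctan2(d[1],d[0]))-90)
for y in(-30,30):
  for x in(-9.5,9.5): print("tip",x,y,proj(z2["ee"]+A@np.array([x/1e3,y/1e3,.022])))
E
```

```text
L (array([0.50758395, 0.07411117, 0.05359675]), [np.float64(0.7), np.float64(0.7)]) [0.50970436 0.0748493  0.059     ]
R (array([0.53304577, 0.02002962, 0.06227872]), [np.float64(0.2), np.float64(0.2)]) [0.53223981 0.01900224 0.059     ]
tool-frame shift [0.00224686 0.00054662 0.03408786] 0.06022242430536976 21.97510198448262
tip -9.5 -30 [266. 243.]
tip 9.5 -30 [262. 172.]
tip -9.5 30 [506. 243.]
tip 9.5 30 [510. 172.]
```

```bash
python3 - <<'E'
from h import *
import cv2
a=vision.grab_frame("scene"); b=vision.grab_frame("top"); cv2.imwrite("pics/s1.png",a); cv2.imwrite("pics/t1.png",b)
c=a[120:240,170:340]; d=cv2.imread("pics/w1.png")[200:290,160:360]
c=cv2.resize(np.clip(c*2.2,0,255).astype(np.uint8),(510,360),interpolation=cv2.INTER_CUBIC)
d=cv2.resize(np.clip(d*1.0,0,255).astype(np.uint8),(510,230),interpolation=cv2.INTER_CUBIC)
cv2.imwrite("pics/s1b.png",np.vstack([c,d]))
E
```

```text
(no output)
```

View pics/s1b.png

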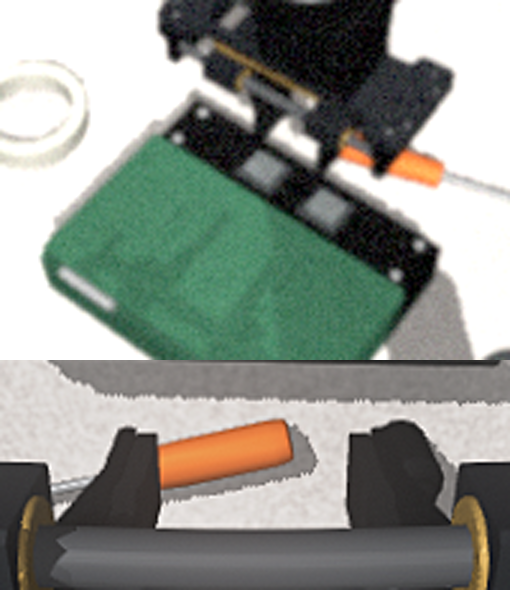

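The fingertips show up short: scene crop (262,145) and (322,172), and in the wrist picture at (216,228) and (306,228). I'll triangulate the tips themselves.

```bash
python3 - <<'E'
from h import *
from rig import sensors, robot
W=vision.camera_info("wrist");S=vision.camera_info("scene"); o=sensors.get_obs(); A=R.from_quat(o["orientation"]).as_matrix()
for n,w,s in [("L",(216.5,228),(170+262/3,120+145/3)),("L'",(216.5,228),(170+322/3,120+172/3)),("R",(306,228),(170+262/3,120+145/3)),("R'",(306,228),(170+322/3,120+172/3))]:
    x,e=tri([ray(W,w,True),ray(S,s)]); print(n,x.round(4),e,"tool frame mm",(1e3*A.T@(x-o["ee_pos"])).round(1))
def proj(p):
    f=192/np.tan(np.radians(S["vertical_fov"])/2); c=S["T"][:3,:3].T@(p-S["T"][:3,3]); return np.array([S["cx"]-f*c[0]/c[2],S["cy"]+f*c[1]/c[2]])
for y in(-30,30):
  q=proj(o["ee_pos"]+A@np.array([0.0095,y/1e3,.022])); print("pred",q,"crop",(q-[170,120])*3)
print([k for k in dir(robot) if k[0]!='_'],o["ee_pos"],o["opening"])
E
```

```text
L [0.5611 0.0769 0.183 ] [np.float64(8.6), np.float64(8.6)] tool frame mm [ 50.1 -11.4 -88.6]
L' [0.5145 0.0735 0.1027] [np.float64(0.3), np.float64(0.3)] tool frame mm [  5.9 -26.8  -8.4]
R [0.5275 0.0116 0.0729] [np.float64(0.1), np.float64(0.1)] tool frame mm [-6.6 35.2 21.3]
R' [ 0.4602 -0.0294 -0.0715] [np.float64(20.5), np.float64(20.5)] tool frame mm [-84.8  46.2 165.7]
pred [276.76126356 186.85641227] crop [320.28379068 200.56923681]
pred [255.17311388 174.10601521] crop [255.51934163 162.31804562]
['Unreachable', 'tips_ahead'] [0.51965056 0.04654577 0.09426917] 0.04461339924545845
```

Request:
drive_tool(increments=[{"offset": [0,0,0.008],"twist": [0,0,0],"grip": 0.03},{"offset": [0,0,0.011],"twist": [0,0,0],"grip": 0.03},{"offset": [0,0,0.013],"twist": [0,0,0],"grip": 0.03},{"offset": [0,0,0.015],"twist": [0,0,0],"grip": 0.03},{"offset": [0,0,0.015],"twist": [0,0,0],"grip": 0.03}])

```text
time_s: 3.92
ee_pos: [0.5189, 0.0466, 0.0784]
orientation: [0.979, 0.202, -0.0, -0.0]
contact_force: [0.5, -0.3, -0.5]
opening: 0.0447
finger_force: 0.0
```

```bash
python3 - <<'E'
from h import *
from rig import sensors
import cv2
o=sensors.get_obs(); im=vision.grab_frame("wrist"); a=vision.grab_frame("scene")
print(o["time_s"],o["ee_pos"],o["opening"],o["contact_force"],o["torque"])
cv2.imwrite("pics/w3.png",im);cv2.imwrite("pics/s3.png",a)
c=np.clip(im[160:310,150:370]*1.8,0,255).astype(np.uint8)
d=np.clip(a[140:220,220:320]*2.5,0,255).astype(np.uint8)
cv2.imwrite("pics/m3.png",np.hstack([cv2.resize(c,(440,300),interpolation=cv2.INTER_CUBIC),cv2.resize(d,(360,300),interpolation=cv2.INTER_CUBIC)]))
E
```

```text
3.925 [0.51890818 0.04656138 0.07839982] 0.04470213437296046 [ 0.4796729  -0.26739182 -0.48722529] [-0.00707905 -0.00946001 -0.00542729]
```

View pics/m3.png

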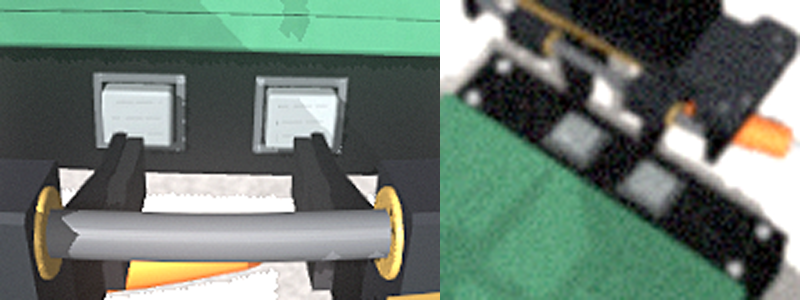

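Request:
drive_tool(increments=[{"offset": [0,0,0.002],"twist": [0,0,0],"grip": 0.03},{"offset": [0,0,0.004],"twist": [0,0,0],"grip": 0.03},{"offset": [0,0,0.006],"twist": [0,0,0],"grip": 0.03},{"offset": [0,0,0.0075],"twist": [0,0,0],"grip": 0.03},{"offset": [0,0,0.0075],"twist": [0,0,0],"grip": 0.03}])

```text
time_s: 4.65
ee_pos: [0.5189, 0.0466, 0.0708]
orientation: [0.979, 0.202, -0.0, -0.0]
contact_force: [0.1, 0.1, -0.6]
opening: 0.045
finger_force: 0.0
```

```bash
python3 - <<'E'
from h import *
from rig import sensors
import cv2
o=sensors.get_obs(); im=vision.grab_frame("wrist"); a=vision.grab_frame("scene")
print(o["time_s"],o["ee_pos"],o["effort"].round(1),o["joints"].round(3),vision.camera_info("wrist")["T"][:3,3])
cv2.imwrite("pics/w4.png",im);cv2.imwrite("pics/s4.png",a)
c=np.clip(im[150:300,150:370]*1.8,0,255).astype(np.uint8)
d=np.clip(a[140:220,220:320]*2.5,0,255).astype(np.uint8)
cv2.imwrite("pics/m4.png",np.hstack([cv2.resize(c,(440,300),interpolation=cv2.INTER_CUBIC),cv2.resize(d,(360,300),interpolation=cv2.INTER_CUBIC)]))
E
```

```text
4.65 [0.51886883 0.04657257 0.07083744] [ -0.  -39.9 -34.3   0.1  -0.1   0. ] [-0.062  0.115  1.914  0.     1.112  1.103] [0.59332934 0.07837775 0.25132244]
```

View pics/m4.png

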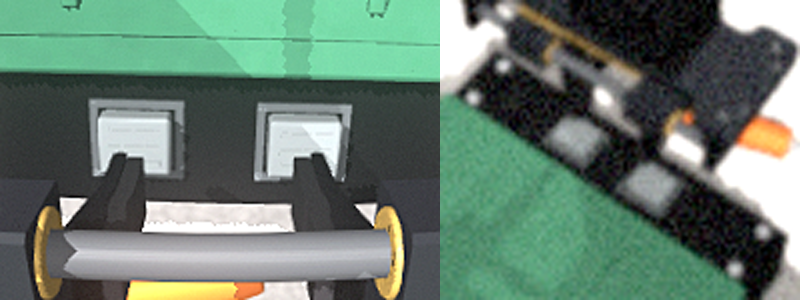

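Still no contact with the tips nominally at 49 mm. By their apparent gap and position in the wrist view, the tips sit about 35–40 mm further back than stated. I'll go on down by feel, opening the fingers slightly to centre them on the buttons.

Request:
drive_tool(increments=[{"offset": [0,0,0.003],"twist": [0,0,0],"grip": 0.12},{"offset": [0,0,0.006],"twist": [0,0,0],"grip": 0.12},{"offset": [0,0,0.009],"twist": [0,0,0],"grip": 0.12},{"offset": [0,0,0.012],"twist": [0,0,0],"grip": 0.12},{"offset": [0,0,0.014],"twist": [0,0,0],"grip": 0.12},{"offset": [0,0,0.016],"twist": [0,0,0],"grip": 0.12},{"offset": [0,0,0.018],"twist": [0,0,0],"grip": 0.12},{"offset": [0,0,0.018],"twist": [0,0,0],"grip": 0.12}])

```text
time_s: 5.75
ee_pos: [0.5189, 0.0466, 0.0529]
orientation: [0.979, 0.202, -0.0, -0.0]
contact_force: [-0.4, -0.6, -0.5]
opening: 0.0487
finger_force: 0.0
```

```bash
python3 - <<'E'
from h import *
from rig import sensors
import cv2
im=vision.grab_frame("wrist"); a=vision.grab_frame("scene")
cv2.imwrite("pics/w5.png",im);cv2.imwrite("pics/s5.png",a)
c=np.clip(im[170:300,150:370]*1.8,0,255).astype(np.uint8)
d=np.clip(a[120:220,200:320]*3.,0,255).astype(np.uint8)
cv2.imwrite("pics/m5.png",np.hstack([cv2.resize(c,(440,260),interpolation=cv2.INTER_CUBIC),cv2.resize(d,(360,260),interpolation=cv2.INTER_CUBIC)]))
E
```

```text
(no output)
```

View pics/m5.png

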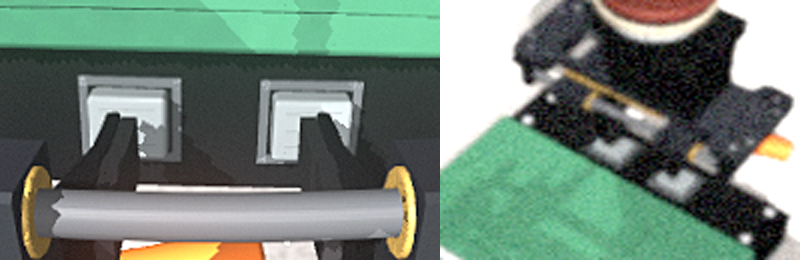

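The tips are now over both buttons, centred sideways (wrist crop: left tip x 105–138 on button 88–165, right tip 300–332 on button 272–352). I'll creep on down.

Request:
drive_tool(increments=[{"offset": [0,0,0.002],"twist": [0,0,0],"grip": 0.12},{"offset": [0,0,0.004],"twist": [0,0,0],"grip": 0.12},{"offset": [0,0,0.006],"twist": [0,0,0],"grip": 0.12},{"offset": [0,0,0.008],"twist": [0,0,0],"grip": 0.12},{"offset": [0,0,0.008],"twist": [0,0,0],"grip": 0.12}])

```text
time_s: 6.48
ee_pos: [0.5188, 0.0466, 0.0448]
orientation: [0.979, 0.202, -0.0, -0.0]
contact_force: [-0.2, 0.2, 0.0]
opening: 0.0486
finger_force: 0.0
```

Request:
drive_tool(increments=[{"offset": [0,0,0.0015],"twist": [0,0,0],"grip": 0.12},{"offset": [0,0,0.003],"twist": [0,0,0],"grip": 0.12},{"offset": [0,0,0.004],"twist": [0,0,0],"grip": 0.12},{"offset": [0,0,0.004],"twist": [0,0,0],"grip": 0.12}])

```text
time_s: 6.98
ee_pos: [0.5191, 0.0466, 0.0414]
orientation: [0.979, 0.202, 0.0, 0.0]
contact_force: [-0.8, -0.3, 4.4]
opening: 0.0486
finger_force: 2.2
```

Contact: 4.4 N in total, so both buttons have started to move. Now I'll press them home.

Request:
drive_tool(increments=[{"offset": [0,0,0.002],"twist": [0,0,0],"grip": 0.12},{"offset": [0,0,0.004],"twist": [0,0,0],"grip": 0.12},{"offset": [0,0,0.005],"twist": [0,0,0],"grip": 0.12},{"offset": [0,0,0.0055],"twist": [0,0,0],"grip": 0.12},{"offset": [0,0,0.0055],"twist": [0,0,0],"grip": 0.12}])

```text
time_s: 7.6
ee_pos: [0.5192, 0.0466, 0.0364]
orientation: [0.979, 0.202, 0.0, 0.0]
contact_force: [-4.2, -0.1, 9.5]
opening: 0.0487
finger_force: 4.8
```

```bash
python3 - <<'E'
from h import *
from rig import sensors
o=sensors.get_obs(); A=R.from_quat(o["orientation"]).as_matrix(); print(o["time_s"],o["ee_pos"],o["contact_force"],"tool torque",A.T@o["torque"])
E
```

```text
7.6 [0.51917404 0.04655124 0.03643868] [-4.18451752 -0.07404745  9.45971243] tool torque [ 0.30242722 -0.72141553  0.04096613]
```

A sideways force of −4 N has appeared, so I'll check whether the lid is rising and touching the fingers. I'll measure the lid edge first.

```bash
python3 - <<'E'
from h import *
from rig import sensors
import cv2
def edge(im):
    r=[]
    for c in (120,200,258,320,380):
        p=im[:,c].astype(int); g=(p[:,1]>1.25*p[:,2])&(p[:,1]>50); k=np.where(g)[0]; r.append((k.min(),k.max()) if len(k) else None)
    return r
print(edge(cv2.imread("pics/w5.png")))
for k in range(3):
    im=vision.grab_frame("wrist"); o=sensors.get_obs(); print(o["time_s"],edge(im),o["contact_force"].round(1))
a=vision.grab_frame("scene"); cv2.imwrite("pics/w6.png",im);cv2.imwrite("pics/s6.png",a)
c=cv2.resize(np.clip(im*1.5,0,255).astype(np.uint8),(400,300)); d=cv2.resize(np.clip(a[120:240,170:330]*2.5,0,255).astype(np.uint8),(400,300),interpolation=cv2.INTER_CUBIC)
cv2.imwrite("pics/m6.png",np.hstack([c,d]))
E
```

```text
[(np.int64(0), np.int64(192)), (np.int64(0), np.int64(194)), (np.int64(0), np.int64(195)), (np.int64(0), np.int64(197)), (np.int64(0), np.int64(198))]
7.65 [(np.int64(0), np.int64(209)), (np.int64(0), np.int64(212)), (np.int64(0), np.int64(214)), (np.int64(0), np.int64(215)), (np.int64(0), np.int64(215))] [-3.7  0.6 10.2]
7.7 [(np.int64(0), np.int64(210)), (np.int64(0), np.int64(213)), (np.int64(0), np.int64(214)), (np.int64(0), np.int64(215)), (np.int64(0), np.int64(216))] [-4.4  0.8  8.9]
7.75 [(np.int64(0), np.int64(210)), (np.int64(0), np.int64(213)), (np.int64(0), np.int64(215)), (np.int64(0), np.int64(216)), (np.int64(0), np.int64(216))] [-4.3  0.3 10. ]
```

```bash
python3 - <<'E'
from h import *
from rig import sensors
W=vision.camera_info("wrist"); o=sensors.get_obs(); A=R.from_quat(o["orientation"]).as_matrix()
f=192/np.tan(np.radians(W["vertical_fov"])/2)
def proj(p):
    c=W["T"][:3,:3].T@(p-W["T"][:3,3]); x,y,zz=c[0],-c[1],-c[2]; r=np.hypot(x,y); k=f*np.arctan2(r,zz)/r
    return W["cx"]+k*x,W["cy"]+k*y
m=np.array([.5212,.0475,0]); bx=np.array([np.cos(np.radians(23)),np.sin(np.radians(23)),0])
for th in (0,.02,.05,.1,.2,.3):
    x=.164-.134*np.cos(th)+.01*np.sin(th); z=.05+.134*np.sin(th)+.01*np.cos(th)
    p=m+bx*x; p[2]=z; print(th,np.round(proj(p),1),"tool",(1e3*A.T@(p-o["ee_pos"])).round(0))
E
```

```text
0 [258.8 195.9] tool [ 32.   0. -24.]
0.02 [258.8 196.9] tool [ 32.   0. -26.]
0.05 [258.8 198.4] tool [ 33.   0. -30.]
0.1 [258.8 200.5] tool [ 34.   0. -37.]
0.2 [258.9 203.1] tool [ 37.   0. -50.]
0.3 [258.9 203.2] tool [ 41.   0. -63.]
```

View pics/m6.png

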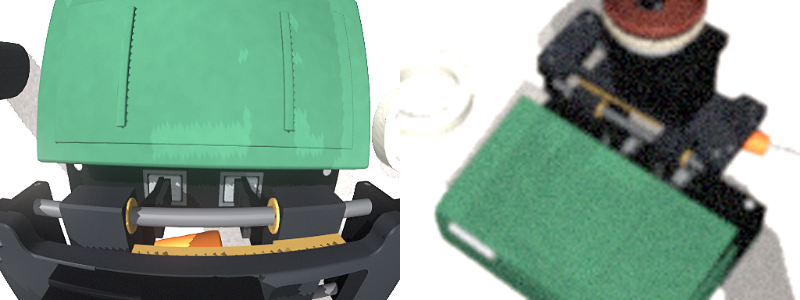

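The lid has come off both catches but has been stopped by the underside of the gripper body; the geometry says the overlap is about 2 mm. Keeping both buttons down, I'll slide the tips a few mm back towards the robot.

Request:
drive_tool(increments=[{"offset": [-0.001,0,0.0002],"twist": [0,0,0],"grip": 0.12},{"offset": [-0.002,0,0.0003],"twist": [0,0,0],"grip": 0.12},{"offset": [-0.003,0,0.0003],"twist": [0,0,0],"grip": 0.12}])

```text
time_s: 8.18
ee_pos: [0.5191, 0.0465, 0.0373]
orientation: [0.979, 0.201, 0.003, -0.0]
contact_force: [3.4, 5.9, 7.8]
opening: 0.0491
finger_force: 4.2
```

Request:
drive_tool(increments=[{"offset": [0,0,0],"twist": [0,0,0],"grip": 0.12}])

```text
time_s: 8.3
ee_pos: [0.5192, 0.0465, 0.0374]
orientation: [0.979, 0.202, 0.003, -0.0]
contact_force: [1.4, 5.2, 8.8]
opening: 0.0489
finger_force: 4.2
```

```bash
cat > e.py <<'E'
from h import *
from rig import sensors
import cv2
def edge(im):
    r=[]
    for c in (120,200,258,320,380):
        p=im[:,c].astype(int); g=(p[:,1]>1.25*p[:,2])&(p[:,1]>50); k=np.where(g)[0]; r.append((int(k.min()),int(k.max())) if len(k) else None)
    return r
def rep(n):
    o=sensors.get_obs(); A=R.from_quat(o["orientation"]).as_matrix(); im=vision.grab_frame("wrist"); cv2.imwrite(f"pics/{n}.png",im)
    print(o["time_s"],o["ee_pos"].round(4),o["contact_force"].round(1),"tool F",(A.T@o["contact_force"]).round(1),"M",(A.T@o["torque"]).round(2),edge(im),o["finger_force"])
    print("tool axes xz",A[:,0].round(3),A[:,2].round(3)); return im
E
python3 -c "
from e import *
rep('w7'); rep('w8')
a=vision.grab_frame('scene');cv2.imwrite('pics/s7.png',a);g=lambda a:((a[...,1]>1.25*a[...,2])&(a[...,1]>25)).astype(np.uint8)
for n in ('s5','s6','s7'):
    m=g(cv2.imread(f'pics/{n}.png'))[100:300,150:350]; print(n,m.sum(),cv2.boundingRect(m))
"
```

```text
8.3 [0.5192 0.0465 0.0374] [1.4 5.2 8.8] tool F [ 3.4 -4.3 -8.7] M [0.67 0.64 0.02] [(0, 206), (0, 208), (0, 210), (0, 211), (0, 211)] 4.216336092213169
tool axes xz [0.919 0.395 0.006] [ 0.006  0.002 -1.   ]
8.35 [0.5191 0.0464 0.0373] [1.3 5.6 8.3] tool F [ 3.5 -4.6 -8.3] M [ 0.66  0.67 -0.03] [(0, 205), (0, 207), (0, 209), (0, 210), (0, 210)] 4.220359129831195
tool axes xz [0.919 0.395 0.006] [ 0.006  0.002 -1.   ]
s5 6586 (34, 34, 144, 152)
s6 7209 (34, 30, 136, 160)
s7 7482 (34, 31, 130, 157)
```

Request:
drive_tool(increments=[{"offset": [0,0,0],"twist": [0,0,0],"grip": 0.12},{"offset": [0,0,0],"twist": [0,0,0],"grip": 0.12},{"offset": [0,0,0],"twist": [0,0,0],"grip": 0.12}])

```text
time_s: 8.82
ee_pos: [0.5192, 0.0465, 0.0373]
orientation: [0.979, 0.202, 0.003, -0.0]
contact_force: [1.9, 3.0, 8.5]
opening: 0.0487
finger_force: 4.2
```

```bash
python3 -c "
from e import *
rep('w9')
a=vision.grab_frame('scene');cv2.imwrite('pics/s9.png',a);g=lambda a:((a[...,1]>1.25*a[...,2])&(a[...,1]>25)).astype(np.uint8)
m=g(a)[100:300,150:350]; print(m.sum(),cv2.boundingRect(m))
print(sensors.get_obs()['joints'].round(4))
"
```

```text
8.825 [0.5192 0.0465 0.0373] [1.9 3.  8.5] tool F [ 2.9 -2.  -8.5] M [0.69 0.65 0.01] [(0, 184), (0, 186), (0, 187), (0, 188), (0, 190)] 4.23037089407444
tool axes xz [0.919 0.395 0.006] [ 0.006  0.002 -1.   ]
7440 (34, 42, 148, 141)
[-0.0636  0.1605  1.9366  0.0025  1.0387  1.1   ]
```

The lid is now rising freely. Each button carries about 4.2 N, roughly 4.7 mm down, so I'll add a little press and wait.

Request:
drive_tool(increments=[{"offset": [0,0,0.0008],"twist": [0,0,0],"grip": 0.12},{"offset": [0,0,0.0012],"twist": [0,0,0],"grip": 0.12},{"offset": [0,0,0.0012],"twist": [0,0,0],"grip": 0.12},{"offset": [0,0,0.0012],"twist": [0,0,0],"grip": 0.12},{"offset": [0,0,0.0012],"twist": [0,0,0],"grip": 0.12},{"offset": [0,0,0.0012],"twist": [0,0,0],"grip": 0.12},{"offset": [0,0,0.0012],"twist": [0,0,0],"grip": 0.12},{"offset": [0,0,0.0012],"twist": [0,0,0],"grip": 0.12}])

```text
time_s: 9.93
ee_pos: [0.5191, 0.0465, 0.0363]
orientation: [0.979, 0.202, 0.003, -0.0]
contact_force: [0.9, 5.2, 10.6]
opening: 0.0486
finger_force: 5.2
```

Request:
drive_tool(increments=[{"offset": [0,0,0],"twist": [0,0,0],"grip": 0.12},{"offset": [0,0,0],"twist": [0,0,0],"grip": 0.12},{"offset": [0,0,0],"twist": [0,0,0],"grip": 0.12},{"offset": [0,0,0],"twist": [0,0,0],"grip": 0.12},{"offset": [0,0,0],"twist": [0,0,0],"grip": 0.12},{"offset": [0,0,0],"twist": [0,0,0],"grip": 0.12},{"offset": [0,0,0],"twist": [0,0,0],"grip": 0.12},{"offset": [0,0,0],"twist": [0,0,0],"grip": 0.12}])

```text
time_s: 10.92
ee_pos: [0.5191, 0.0465, 0.0364]
orientation: [0.979, 0.202, 0.003, -0.0]
contact_force: [0.7, 4.5, 10.5]
opening: 0.0488
finger_force: 5.2
```

```bash
python3 -c "
from e import *
rep('w10')
a=vision.grab_frame('scene');cv2.imwrite('pics/s10.png',a);g=lambda a:((a[...,1]>1.25*a[...,2])&(a[...,1]>25)).astype(np.uint8)
m=g(a)[100:300,150:350]; print(m.sum(),cv2.boundingRect(m))
"
```

```text
10.925 [0.5191 0.0465 0.0364] [ 0.7  4.5 10.5] tool F [  2.5  -3.9 -10.5] M [ 0.74  0.49 -0.04] [(51, 180), (13, 181), (2, 182), (6, 184), (85, 185)] 5.240133348852396
tool axes xz [0.919 0.395 0.006] [ 0.006  0.002 -1.   ]
6324 (34, 40, 132, 142)
```

Request:
drive_tool(increments=[{"offset": [0,0,0],"twist": [0,0,0],"grip": 0.12},{"offset": [0,0,0],"twist": [0,0,0],"grip": 0.12},{"offset": [0,0,0],"twist": [0,0,0],"grip": 0.12},{"offset": [0,0,0],"twist": [0,0,0],"grip": 0.12},{"offset": [0,0,0],"twist": [0,0,0],"grip": 0.12},{"offset": [0,0,0],"twist": [0,0,0],"grip": 0.12},{"offset": [0,0,0],"twist": [0,0,0],"grip": 0.12},{"offset": [0,0,0],"twist": [0,0,0],"grip": 0.12}])

```text
time_s: 12.02
ee_pos: [0.5192, 0.0465, 0.0364]
orientation: [0.979, 0.202, 0.003, -0.0]
contact_force: [1.1, 4.7, 9.9]
opening: 0.0489
finger_force: 5.2
```

```bash
python3 -c "
from e import *
rep('w11')
a=vision.grab_frame('scene');cv2.imwrite('pics/s11.png',a);g=lambda a:((a[...,1]>1.25*a[...,2])&(a[...,1]>25)).astype(np.uint8)
m=g(a)[100:300,150:350]; print(m.sum(),cv2.boundingRect(m))
A=[cv2.imread(f'pics/w{k}.png').astype(int) for k in (10,11)]; d=np.abs(A[0]-A[1]).max(2); print('w',(d>30).sum(),d.mean())
A=[cv2.imread(f'pics/s{k}.png').astype(int) for k in (10,11)]; d=cv2.GaussianBlur(np.abs(A[0]-A[1]).max(2).astype(np.float32),(0,0),1); print('s',(d>15).sum(),d.mean())
S=vision.camera_info('scene'); f=192/np.tan(np.radians(S['vertical_fov'])/2)
m=np.array([.5212,.0475,0]); t=np.radians(23); bx=np.array([np.cos(t),np.sin(t),0]); by=np.array([-np.sin(t),np.cos(t),0])
W=vision.camera_info('wrist'); fw=192/np.tan(np.radians(W['vertical_fov'])/2)
for th in (.3,.6,.9,1.05,1.15):
  for y in (-.12,0,.12):
    p=m+bx*(.164-.134*np.cos(th)+.01*np.sin(th))+by*y; p[2]=.05+.134*np.sin(th)+.01*np.cos(th)
    c=S['T'][:3,:3].T@(p-S['T'][:3,3]); w=W['T'][:3,:3].T@(p-W['T'][:3,3]); r=np.hypot(w[0],w[1]); k=fw*np.arctan2(r,-w[2])/r
    print(th,y,'scene',(S['cx']-f*c[0]/c[2]).round(),(S['cy']+f*c[1]/c[2]).round(),'wrist',(W['cx']+k*w[0]).round(),(W['cy']-k*w[1]).round())
v=lambda im,s:cv2.resize(np.clip(im*s,0,255).astype(np.uint8),(400,300))
cv2.imwrite('pics/m11.png',np.hstack([v(cv2.imread('pics/w11.png'),1.5),v(a[80:272,130:386],2.)]))
"
```

```text
12.025 [0.5192 0.0465 0.0364] [1.1 4.7 9.9] tool F [ 2.9 -3.9 -9.9] M [0.77 0.48 0.02] [(51, 180), (11, 181), (2, 182), (6, 184), (85, 185)] 5.240040868520737
tool axes xz [0.919 0.395 0.006] [ 0.006  0.002 -1.   ]
6321 (34, 47, 138, 144)
w 6 1.7063954671223958
s 0 3.1586697
0.3 -0.12 scene 215.0 157.0 wrist 487.0 201.0
0.3 0 scene 258.0 183.0 wrist 259.0 202.0
0.3 0.12 scene 305.0 211.0 wrist 30.0 200.0
0.6 -0.12 scene 208.0 153.0 wrist 542.0 181.0
0.6 0 scene 253.0 180.0 wrist 259.0 173.0
0.6 0.12 scene 302.0 210.0 wrist -25.0 179.0
0.9 -0.12 scene 198.0 154.0 wrist 602.0 120.0
0.9 0 scene 244.0 182.0 wrist 260.0 50.0
0.9 0.12 scene 295.0 214.0 wrist -84.0 117.0
1.05 -0.12 scene 191.0 156.0 wrist 624.0 73.0
1.05 0 scene 238.0 186.0 wrist 261.0 -57.0
1.05 0.12 scene 290.0 218.0 wrist -106.0 69.0
1.15 -0.12 scene 187.0 159.0 wrist 633.0 38.0
1.15 0 scene 234.0 188.0 wrist 261.0 -126.0
1.15 0.12 scene 287.0 221.0 wrist -114.0 34.0
```

Nothing has changed over the last second. My pictures are used up, so I'll check numerically that the lid is at its stop, using edge profiles against the predicted lid edge.

```bash
python3 -c "
from e import *
from scipy.ndimage import map_coordinates as mc
S=vision.camera_info('scene'); f=192/np.tan(np.radians(S['vertical_fov'])/2)
m=np.array([.5212,.0475,0]); t=np.radians(23); bx=np.array([np.cos(t),np.sin(t),0]); by=np.array([-np.sin(t),np.cos(t),0])
def pr(p):
    c=S['T'][:3,:3].T@(p-S['T'][:3,3]); return np.array([S['cx']-f*c[0]/c[2],S['cy']+f*c[1]/c[2]])
ims={n:np.mean([cv2.GaussianBlur(cv2.imread(f'pics/{k}.png'),(0,0),.8).astype(float) for k in ks],0) for n,ks in dict(shut=['scene0'],now=['s10','s11']).items()}
# path of the lid edge for theta, averaged over box y, mean colours on/near it
print('theta: shut BGR | now BGR, averaged along the predicted edge')
for th in np.arange(0,1.5,.1):
    P=[]
    for y in np.linspace(-.11,.11,60):
        p=m+bx*(.164-.134*np.cos(th)+.01*np.sin(th))+by*y; p[2]=.05+.134*np.sin(th)+.01*np.cos(th); P.append(pr(p))
    P=np.array(P); print(round(th,2),*[[int(np.mean(mc(ims[n][...,c],[P[:,1],P[:,0]],order=1))) for c in range(3)] for n in ims])
# along lid surface / back: straight line from buttons to past hinge
a,b=pr(m+bx*.02+[0,0,.06]),pr(m+bx*.26+[0,0,.0]); print(a,b)
for s in np.linspace(0,1,31):
    q=[np.array([0,0])+pr(m+bx*.02+[0,0,.06]+by*y)*(1-s)+pr(m+bx*.26+by*y)*s for y in np.linspace(-.08,.08,40)]; q=np.array(q)
    print(round(s,2),q.mean(0).round(),*[[int(np.mean(mc(ims[n][...,c],[q[:,1],q[:,0]],order=1))) for c in range(3)] for n in ims])
"
```

```text
theta: shut BGR | now BGR, averaged along the predicted edge
0.0 [37, 50, 27] [8, 8, 8]
0.1 [22, 28, 18] [11, 11, 11]
0.2 [20, 21, 19] [17, 17, 17]
0.3 [25, 25, 24] [23, 23, 23]
0.4 [29, 29, 28] [26, 27, 26]
0.5 [31, 32, 31] [28, 28, 28]
0.6 [32, 33, 33] [27, 27, 27]
0.7 [34, 37, 33] [23, 24, 24]
0.8 [49, 58, 43] [23, 23, 24]
0.9 [57, 68, 50] [28, 28, 28]
1.0 [57, 68, 50] [33, 36, 32]
1.1 [57, 68, 51] [46, 60, 34]
1.2 [58, 69, 51] [46, 59, 34]
1.3 [59, 70, 52] [49, 62, 38]
1.4 [60, 71, 53] [51, 64, 41]
[262.7044779  187.04596439] [197.09841129 278.27332348]
0.0 [263. 187.] [14, 15, 13] [11, 11, 11]
0.03 [261. 190.] [37, 49, 27] [8, 7, 7]
0.07 [259. 193.] [41, 54, 30] [13, 13, 13]
0.1 [256. 196.] [41, 55, 30] [28, 34, 22]
0.13 [254. 199.] [42, 55, 31] [46, 60, 34]
0.17 [252. 202.] [42, 55, 31] [44, 58, 32]
0.2 [250. 205.] [42, 56, 31] [44, 58, 32]
0.23 [248. 209.] [43, 56, 31] [44, 58, 32]
0.27 [246. 212.] [43, 57, 32] [44, 58, 32]
0.3 [243. 215.] [43, 57, 32] [44, 58, 33]
0.33 [241. 218.] [44, 58, 32] [45, 59, 33]
0.37 [239. 221.] [43, 57, 32] [45, 59, 33]
0.4 [237. 224.] [44, 57, 32
[... 154 characters left out ...]
236.] [53, 60, 48] [47, 60, 37]
0.57 [226. 239.] [35, 44, 28] [39, 49, 32]
0.6 [224. 242.] [74, 79, 74] [82, 88, 83]
0.63 [221. 245.] [113, 116, 119] [126, 129, 132]
0.67 [219. 248.] [113, 116, 119] [126, 129, 132]
0.7 [217. 251.] [113, 116, 119] [125, 128, 132]
0.73 [215. 254.] [113, 116, 119] [125, 128, 131]
0.77 [213. 257.] [112, 115, 118] [125, 127, 131]
0.8 [211. 260.] [113, 116, 119] [125, 128, 132]
0.83 [208. 263.] [112, 115, 118] [124, 127, 131]
0.87 [206. 266.] [115, 118, 121] [124, 127, 131]
0.9 [204. 269.] [123, 126, 130] [124, 127, 131]
0.93 [202. 272.] [123, 126, 129] [124, 127, 130]
0.97 [200. 275.] [122, 125, 128] [124, 127, 131]
1.0 [197. 279.] [121, 124, 127] [124, 127, 131]
```

The lid edge fits about 1.1 rad (±0.1). It has been still for over a second, the gripper shows no push from it, and both buttons are bottomed at 5.2 N each. So it is at its stop; I'll release straight up and draw clear.

Request:
drive_tool(increments=[{"offset": [0.002,0,-0.003],"twist": [0,0,0],"grip": 0.12},{"offset": [0.001,0,-0.008],"twist": [0,0,0],"grip": 0.12},{"offset": [0,0,-0.016],"twist": [0,0,0],"grip": 0.12},{"offset": [-0.005,0,-0.03],"twist": [0,0,0],"grip": 0.12},{"offset": [-0.01,0,-0.05],"twist": [0,0,0],"grip": 0.12},{"offset": [-0.02,0,-0.075],"twist": [0,0,0],"grip": 0.12},{"offset": [-0.03,0,-0.1],"twist": [0,0,0],"grip": 0.12},{"offset": [-0.04,0,-0.125],"twist": [0,0,0],"grip": 0.12}])

```text
time_s: 13.12
ee_pos: [0.4787, 0.0293, 0.1602]
orientation: [0.979, 0.202, -0.0, 0.0]
contact_force: [-0.3, -0.5, 0.3]
opening: 0.0487
finger_force: 0.0
```

Request:
drive_tool(increments=[{"offset": [-0.01,0,-0.025],"twist": [0,0,0],"grip": 0.12},{"offset": [-0.02,0,-0.05],"twist": [0,0,0],"grip": 0.12},{"offset": [-0.025,0,-0.065],"twist": [0,0,0],"grip": 0.12},{"offset": [-0.025,0,-0.065],"twist": [0,0,0],"grip": 0.12},{"offset": [-0.025,0,-0.065],"twist": [0,0,0],"grip": 0.12}])

```text
time_s: 13.75
ee_pos: [0.4561, 0.0198, 0.2231]
orientation: [0.979, 0.202, -0.001, -0.0]
contact_force: [1.3, -0.4, -0.3]
opening: 0.0486
finger_force: 0.0
```

```bash
python3 -c "
from e import *
im=rep('w12'); a=vision.grab_frame('scene'); cv2.imwrite('pics/s12.png',a)
b=cv2.imread('pics/scene0.png')
bl=lambda x:cv2.GaussianBlur(x,(0,0),1).astype(int)
d=np.abs(bl(a)-bl(b)).max(2)
for n,(x,y,w,h) in dict(tape=(155,135,50,45),bottle=(252,125,20,38),sd=(274,155,85,40),can=(305,232,52,70)).items(): print(n,d[y:y+h,x:x+w].mean().round(1))
# catch screws (bright dots) on the housing: template match shift in the scene for lower front corner and box rear-left corner
g=lambda x:cv2.cvtColor(x,cv2.COLOR_BGR2GRAY)
for n,(x,y,w,h) in dict(can=(305,232,52,70),tape=(158,137,44,40),rearcorner=(245,245,50,35),leftscrew=(296,188,24,24),rightscrew=(196,145,50,25),sd=(274,155,40,30)).items():
    t=g(b)[y:y+h,x:x+w]; r=cv2.matchTemplate(g(a)[y-8:y+h+8,x-8:x+w+8],t,cv2.TM_CCOEFF_NORMED); _,v,_,p=cv2.minMaxLoc(r); print(n,round(v,2),p[0]-8,p[1]-8)
s=lambda n:[int(v) for v in cv2.imread(n)[196:206,244:250].mean((0,1))]; print(s('pics/s11.png'),s('pics/s12.png'))
A=[bl(cv2.imread(f'pics/{k}.png'))[185:260,185:260] for k in ('s11','s12')]; print('lid change',np.abs(A[0]-A[1]).mean())
"
```

```text
13.75 [0.4561 0.0198 0.2231] [ 1.3 -0.4 -0.3] tool F [1.1 0.9 0.3] M [ 0.01 -0.02 -0.03] [None, (3, 94), (1, 94), (5, 97), (0, 6)] 0.0
tool axes xz [ 0.919  0.395 -0.001] [-0.001  0.    -1.   ]
tape 19.5
bottle 4.9
sd 5.6
can 3.9
can 0.99 0 0
tape 0.42 0 0
rearcorner 0.99 0 0
leftscrew 1.0 0 0
rightscrew 0.81 1 1
sd 0.99 0 0
[44, 58, 33] [41, 54, 30]
lid change 3.944414814814815
```

```bash
python3 -c "
from e import *
from rig import order
b=cv2.imread('pics/top0.png'); a=vision.grab_frame('top'); g=lambda x:cv2.cvtColor(x,cv2.COLOR_BGR2GRAY)
for n,(x,y,w,h) in dict(can=(150,182,42,36),tape=(302,132,48,50),catchL=(215,212,22,20),catchR=(284,180,22,22),bottle=(290,214,16,16),sd=(226,224,56,48)).items():
    t=g(b)[y:y+h,x:x+w]; r=cv2.matchTemplate(g(a)[y-8:y+h+8,x-8:x+w+8],t,cv2.TM_CCOEFF_NORMED); _,v,_,p=cv2.minMaxLoc(r); print(n,round(v,2),p[0]-8,p[1]-8)
# lid front edge in top view vs prediction
T=vision.camera_info('top'); f=192/np.tan(np.radians(T['vertical_fov'])/2); m=np.array([.5212,.0475,0]); t=np.radians(23); bx=np.array([np.cos(t),np.sin(t),0])
hs=[]
for th in (.9,1.0,1.1,1.15,1.2):
    p=m+bx*(.164-.134*np.cos(th)+.01*np.sin(th)); p[2]=.05+.134*np.sin(th)+.01*np.cos(th); c=T['T'][:3,:3].T@(p-T['T'][:3,3]); hs.append((th,round(T['cx']-f*c[0]/c[2],1),round(T['cy']+f*c[1]/c[2],1)))
print(hs)
x0,y0=hs[0][1:];dx,dy=np.array(hs[-1][1:])-hs[0][1:];u=np.array([dx,dy])/np.hypot(dx,dy)
for k in range(-8,22,2):
    q=np.array([x0,y0])+u*k; print(q.round(),cv2.GaussianBlur(a,(0,0),.8)[int(round(q[1])),int(round(q[0]))])
"
```

```text
can 1.0 0 0
tape 0.6 0 0
catchL 1.0 0 0
catchR 0.96 0 0
bottle 0.46 -8 -8
sd 0.28 6 8
[(0.9, np.float64(248.0), np.float64(173.3)), (1.0, np.float64(246.2), np.float64(169.0)), (1.1, np.float64(244.3), np.float64(164.5)), (1.15, np.float64(243.3), np.float64(162.2)), (1.2, np.float64(242.3), np.float64(159.8))]
[251. 181.] [37 55 69]
[250. 179.] [38 56 68]
[250. 177.] [40 56 53]
[249. 175.] [59 69 61]
[248. 173.] [ 90 100  98]
[247. 171.] [ 93 102 101]
[246. 170.] [ 91 100  99]
[246. 168.] [77 88 79]
[245. 166.] [60 79 48]
[244. 164.] [54 71 40]
[243. 162.] [51 68 37]
[243. 160.] [52 69 38]
[242. 159.] [52 68 37]
[241. 157.] [52 68 38]
[240. 155.] [57 73 46]
```

The top view agrees: the lid's underside edge is where 1.15 rad puts it once the lid's thickness is counted. The box and the bystanders match their first positions, apart from views the lid or arm hides. Handing in.

```bash
python3 -c "
from rig import order
print(order.sign_off())"
```

```text
the job is handed in; nothing more can be done
None
```

Handed in at about 14 s: both buttons were held down until the lid came to rest at what measures as its stop, then released and drawn clear. On the way up the lid caught the gripper body, so I slid the tool back slightly with the buttons still pressed. The box and bystanders look unmoved, though the tape roll was partly hidden.

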